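# Lever up the heavy flap of a glue press

## Robot

A 7-joint arm with a two-finger parallel gripper is mounted at the origin on a cart in front of the work surface, level with it; the furniture and walls round the work are solid. World frame = base frame: x ahead of the robot, y to its left, z up, the work surface at z = 0. Lengths are in m, angles in rad, forces in N, time in s.
With the tool pointing down it reaches from about 0.4 to 0.85 m from the base axis. Payload 10.4 kg.
Tool frame: the origin (TCP) lies midway between the tips of the shut fingers; the grasp point (between the pads) lies 19 mm behind it; z points along the fingers, y is the line along which they close (so a half turn about z gives the same grasp; the last joint's range is limited). The gripper opens to 85 mm and grips with 20 to 120 N. Pads are 22 mm wide; open, the fingers measure 114 mm over their backs; the gripper's body (76 mm by 85 mm) begins 54 mm behind the grasp point. The pads swing forward as they close: fully open they stand 13 mm farther back than shut.
Start: joints at [1.167, 0.332, -0.065, 1.46, 0.022, 1.35, -0.088], TCP at [0.232, -0.58, 0.231] pointing down, gripper open.
Joint ranges: [-2.6, 2.6], [-0.5, 2.12], [-1.47, 1.34], [0.16, 2.42], [-1.27, 4.41], [0.06, 2.06], [-2.6, 2.6]. Speed limits (rad/s): [2.22, 2.22, 2.79, 2.79, 3.14, 3.14, 3.14].

## Interface

Orientations are given as a unit quaternion [x, y, z, w].
In Python, from rig import r gives the robot as it stands.
- The arm moves only by the tool servo_tool, never from a script. Its argument "targets" is a list of rows, each a list of 3 entries, a list of its own where there are three numbers: the closure, from -1 (fully open) to 1 (shut), then the shift along the tool's x, y, z in m, then the turn, a rotation vector about the tool's x, y, z in rad. A call has 1 to 10 rows; each row shifts and turns the commanded pose from where the row before left it, along the tool's axes as they then stand; what a row does not reach is not made up. A row lasts 1/12 s, in which the tool goes at most 41.7 mm and 7.16 degrees, less where a joint would pass 70% of its speed; a pose out of reach is approached as far as the arm can. A call with a gripper value outside its range is refused whole. The fingers move at their own pace and stop on an object; the grip force is fixed at half the most. Time passes only in rows, so rows that do not move let the fingers close. It gives the time, the measured TCP pose, the force, the opening and the grip force at its end, in the units of the state.
- r.get_obs(): the state, without advancing time (a new reading comes with each control period).
- r.capture(name): name is "scene" or "top" or "wrist"; returns a dict with "pixels" (384x512x3 uint8, red, green, blue), "depth" (384x512 float32, m along the optical axis (not along the pixel's ray), 0 where there is no reading), "fx", "fy", "cx", "cy" (pixels), "D" ([k1, k2, p1, p2, k3] as OpenCV has them; the pictures are not rectified), "T" (4x4, takes a point from camera to world coordinates). Camera axes: x right, y up, looking along -z (the intrinsics and any distortion apply to the point x, -y, -z); pixel columns grow to the right and rows downward; lengths in m; the calibration is good to about 2 mm. A picture is of the moment at which its call begins.
- r.sign_off(): hands the job in; it is judged then, once.
The state is a dict: "time": time; "joint_pos": joint angles; "joint_vel": joint speeds; "joint_torque": joint torques, N m; "eef_pos": TCP position; "ee_rot": TCP orientation; "ft_force": force on the tool from outside, world axes, zero at the start; "wrist_torque": the same for the moment, N m; "grip_width": finger opening in m; "finger_force": force on a finger pad.
Only numpy, scipy, OpenCV 4.12 (cv2) and the standard library are available. Lean on these libraries where they do the work, as an engineer would, in place of code of your own. Each camera call takes 0.05 s, during which the arm holds its last target. There are 200 camera calls.

## Task

A phone lies under the heavy steel flap of the small glue press. Push the press's swing stop all the way out from under the lever, then press the padded long end of the lever down until the lever rests on its rubber down-stop and the flap stands open, and finish while still holding it down there. Use only pushes of the fingers: do not lift the lever out of its saddle, do not touch the flap itself, and leave the glue bottle, tape roll and bulb carton alone.

Things in the scene. Friction and masses are not known exactly. Their poses are not given: they have to be found in the camera images.
- press: Fixed glue press on a 400 x 170 x 8 mm aluminium base plate (x -215 to 185, y -85 to 85 mm). Origin on the bench surface right under the lever's pin, which lies 50 mm up in two open-topped saddle cheeks; x points along the lever from its padded end to the flap, y left of that, z up. Rubber-topped down-stop at x = -150 mm, 31 mm high. A phone (fixed) lies under the flap.
- lever: Loose steel lever, bar 20 x 8 mm, resting by its cross pin in the saddle; origin at the pin, axes as the press's at rest. At rest the long end slopes up by 0.30 rad; a roller on the short end, 60 mm past the pin, lies under the flap's lip. Pressed down it turns 0.40 rad, to 0.10 rad below level, and meets the down-stop. Needs about 2 to 6 N at the pad.
- handle_pad (a point): Centre of the top face of the black pad (50 mm along the lever, 36 wide, 12 thick) on the lever's long end, 190 mm from the pin; about 112 mm above the bench at rest and 37 mm when the lever is on its down-stop, having moved 10 mm along the press's -x.
- swing_stop (a joint): Angle of the swing stop, a flat steel bar turning about an upright post: 0 to 0.25 at the start, its 82 mm blade under the lever, blocking it; 1.4 fully out (end of travel), blade beside and along the lever. Stays where left; about 1 N at the peg moves it. Grows counter-clockwise from above: the peg goes towards the flap end (+x of the press), the blade towards the pad end.
- stop_peg (a point): Centre of the top of the upright black peg (14 mm diameter, top 97 mm above the bench, 30 mm of it clear above the bar) on the tail of the swing stop, 45 mm from its pivot, on the side away from the lever (-y of the press at joint 0).
- stop_pivot (a point): Pivot axis of the swing stop, at the height of its top (72 mm above the bench), 100 mm towards the handle end from the pin and 70 mm to the right (-y) of the lever.
- glue_bottle: White glue bottle with a red nozzle, 42 mm diameter, 140 mm high; origin at the centre of its underside. A bystander.
- tape_roll: Black tape roll lying flat, 67 mm diameter, 19 mm high; origin at the centre of its underside. A bystander.
- bulb_box: Light-bulb carton, mostly blue, 55 x 86 mm and 60 mm high; origin at the centre of its underside. A bystander.
- flap: Heavy steel flap (plate 117 x 150 x 12 mm with a block on top, about 2.5 kg), hinged on the press at its far edge. Origin in the middle of its front edge, above the lever's short end; axes as the press's while shut. Opening tilts its z axis: level when shut, about 0.22 rad when the lever is on its down-stop. It falls shut when the lever is let go.

How it is judged:
On the way, in this order (a step that is already met when the one before it is completed fails the run):
1. the swing stop is swung out from under the lever (beyond 1.1 rad) while the flap is still shut (value of joint swing_stop above 1.1 rad and angle between flap's own z axis and vertical below 0.06 rad), for 0.1 s.
2. the flap is raised (beyond 0.18 rad) with the fingers pressing on the lever (angle between flap's own z axis and vertical above 0.18 rad and contact force between the fingers and lever above 0.5 N), for 0.2 s.
At the end, for the whole second after the job is handed in: The swing stop is out (over 1.1 rad), the fingers press on the lever (over 0.5 N), the lever's pin is in its saddle (within 5 mm sideways and 6 mm in height), and the flap is held still, open by more than 0.18 rad (all of step 2 and angular speed of flap below 0.1 rad/s and value of joint swing_stop above 1.1 rad and height (world z) of lever below 0.056 m and horizontal distance between lever and press below 0.005 m); the arm keeps its last pose, push and grip.
It fails at once if the lever is lifted out of its saddle (pin more than 10 mm up) (height (world z) of lever above 0.06 m).
It fails at once if the fingers or the arm touch the flap itself (contact force between any of the fingers, the arm and flap above 1 N).
It fails at once if the glue bottle, tape roll or bulb carton is moved by more than 15 mm (distance of any of glue_bottle, tape_roll, bulb_box from where it was at the start of the episode above 0.015 m).
It also fails if it takes over 42 s, if anything falls off the work surface, if the arm or the gripper's body presses on something with over 40 N, if the wrist force passes 120 N, or if a joint passes its speed limit or range.

## Working session

There is one attempt and no reset: what is moved stays moved. The work goes in short steps, Python scripts to look and compute and a tool call to move; the robot and the scene stay as the last step left them, time stands still between calls to the robot, and variables do not carry over. Pictures are saved under pics/ and viewed, at most 10 in all, crops included, and the job is handed in when it is done.

Besides the shell and the picture viewer there is one more tool, called after "Request:" by a JSON object that holds its "name" and its "arguments". servo_tool: Moves the arm, as the interface text tells. Its arguments: {"type":"object","properties":{"targets":{"type":"array"}},"required":["targets"]}

```bash
mkdir -p pics; cat > h.py <<'E'
import numpy as np, cv2
from rig import r
def pts(c):
    h,w=c['depth'].shape
    u,v=np.meshgrid(np.arange(w),np.arange(h))
    K=np.array([[c['fx'],0,c['cx']],[0,c['fy'],c['cy']],[0,0,1]])
    n=cv2.undistortPoints(np.stack([u,v],-1).reshape(-1,1,2).astype(float),K,np.array(c['D'],float)).reshape(h,w,2)
    d=c['depth']
    P=np.stack([n[...,0]*d,-n[...,1]*d,-d],-1)
    T=np.array(c['T']); return P@T[:3,:3].T+T[:3,3]
E
python3 - <<'E'
from h import *
for n in ['top','scene']:
    c=r.capture(n); np.savez(n+'0.npz',P=pts(c),px=c['pixels'],d=c['depth']); cv2.imwrite(f'pics/{n}0.png',c['pixels'][...,::-1])
    print(n,c['T'],c['fx'],c['D'])
o=r.get_obs();print(o)
E
```

```text
top [[-1.02251696e-02  9.93037561e-01 -1.17353517e-01  4.71022537e-01]
 [-9.99947168e-01 -1.02779680e-02  1.55266106e-04 -2.46291987e-01]
 [-1.05197063e-03  1.17348905e-01  9.93090191e-01  9.83307121e-01]
 [ 0.00000000e+00  0.00000000e+00  0.00000000e+00  1.00000000e+00]] 468.35572906365877 [0.02928492 0.         0.         0.         0.        ]
scene [[-0.74379852  0.32697531 -0.58296733  0.10295057]
 [-0.66836446 -0.35436335  0.65399966  0.31383116]
 [ 0.00725948  0.87607863  0.48211361  0.49491926]
 [ 0.          0.          0.          1.        ]] 424.97907324707995 [-0.10505488  0.          0.          0.          0.        ]
{'time': 0.1, 'joint_pos': array([ 1.16738852,  0.3328219 , -0.06470223,  1.46081292,  0.02157444,
        1.3498938 , -0.08852292]), 'joint_vel': array([-0.0010111 , -0.00126629, -0.00162278, -0.00304995,  0.00164108,
        0.00123279, -0.00113801]), 'joint_torque': array([ 1.47097511e-03, -6.26746631e+01,  4.89539572e-02, -3.92431068e+01,
        1.62349310e-02,  7.01962999e-03,  6.38715755e-05]), 'eef_pos': array([ 0.23218439, -0.57993204,  0.23060843]), 'ee_rot': array([ 9.81928456e-01,  1.89251477e-01, -1.31399032e-04, -6.06924199e-04]), 'ft_force': array([ 0.16446868, -0.86955168, -0.42282623]), 'wrist_torque': array([ 0.04281274, -0.00550118,  0.01912471]), 'finger_force': 0.0, 'grip_width': 0.08554291968326609}
```

View pics/top0.png

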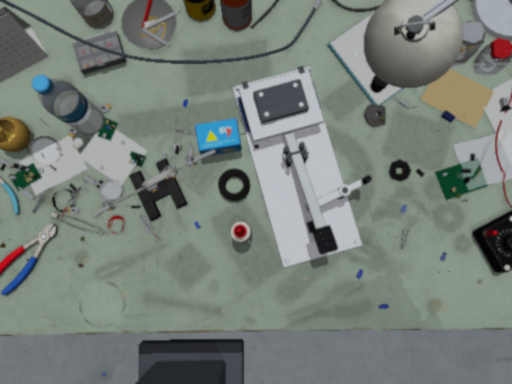

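View pics/scene0.png

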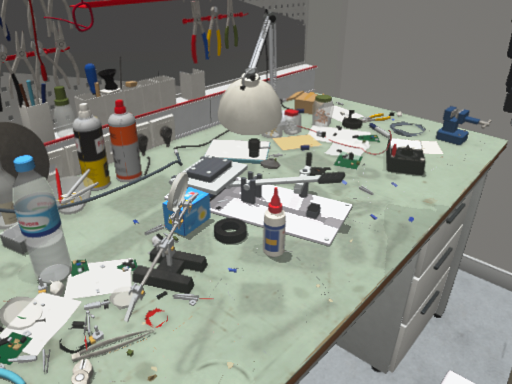

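The top view shows the pad at about (323,238), the peg at (367,180), the stop pivot at about (345,190) and the lever pin at (295,157). The carton, tape and bottle are at (218,135), (234,185) and (240,232), left of the press. In the scene view, the right (peg) side of the press is clear.

```bash
cat > m.py <<'E'
import numpy as np,cv2
d=np.load('top0.npz');P=d['P'];px=d['px'].astype(int)
dark=px.max(2)<70
def blob(u0,v0,rad,zmin,zmax):
    v,u=np.mgrid[0:384,0:512]
    m=(abs(u-u0)<rad)&(abs(v-v0)<rad)&dark&(P[...,2]>zmin)&(P[...,2]<zmax)
    q=P[m]; return len(q),np.median(q,0).round(4),q.min(0).round(4),q.max(0).round(4)
print('pad',blob(323,238,20,.09,.14)); print('peg',blob(367,180,12,.085,.11))
# white base plate
z=P[...,2];m=((px.min(2)>150)&(abs(z-.008)<.006)).astype(np.uint8)
v,u=np.mgrid[0:384,0:512];m[(u<235)|(u>365)|(v<60)|(v>270)]=0
n,l,s,c=cv2.connectedComponentsWithStats(m);print(s[1:][s[1:,4]>300])
q=P[m>0][:,:2].astype(np.float32);rect=cv2.minAreaRect(q);print(rect,cv2.boxPoints(rect))
for n,(uu,vv) in dict(pin=(294,157),bar1=(303,180),bar2=(312,210),piv=(345,190),b=(334,193)).items(): print(n,P[vv,uu].round(4),px[vv,uu])
g=P[160:215,325:375];k=(g[...,2]>.05)&(g[...,2]<.105);print(np.c_[g[k]].round(3)[::12])
E
python3 m.py
python3 - <<'E'
import cv2
i=cv2.imread('pics/top0.png')[130:270,250:390];cv2.imwrite('pics/c1.png',cv2.resize(i,(560,560),interpolation=cv2.INTER_CUBIC))
E
```

```text
pad (446, array([ 0.4943, -0.3633,  0.1128]), array([ 0.4687, -0.3838,  0.0987]), array([ 0.5187, -0.342 ,  0.1203]))
peg (41, array([ 0.6084, -0.4498,  0.0977]), array([ 0.6038, -0.4557,  0.0856]), array([ 0.6143, -0.4443,  0.1004]))
[[ 296  122   48   77 1798]
 [ 246  134   65  133 3798]
 [ 322  201   40   54 1147]]
((0.6700301170349121, -0.3794184923171997), (0.3986213207244873, 0.29107752442359924), 14.842966079711914) [[ 0.44008738 -0.2897937 ]
 [ 0.5146529  -0.5711584 ]
 [ 0.89997286 -0.46904328]
 [ 0.8254073  -0.18767858]]
pin [ 0.6607 -0.3143  0.0568] [176 183 184]
bar1 [ 0.6112 -0.3299  0.0738] [178 183 186]
bar2 [ 0.5501 -0.344   0.0936] [173 179 181]
piv [ 0.5902 -0.4111  0.0764] [73 76 83]
b [ 0.5853 -0.3906  0.0698] [187 190 196]
[[ 0.616 -0.448  0.098]
 [ 0.612 -0.445  0.096]
 [ 0.61  -0.448  0.098]
 [ 0.608 -0.446  0.096]
 [ 0.608 -0.445  0.086]
 [ 0.609 -0.439  0.067]
 [ 0.607 -0.427  0.067]
 [ 0.605 -0.448  0.08 ]
 [ 0.605 -0.439  0.066]
 [ 0.603 -0.412  0.072]
 [ 0.603 -0.439  0.068]
 [ 0.6   -0.414  0.074]
 [ 0.601 -0.439  0.067]
 [ 0.598 -0.414  0.074]
 [ 0.599 -0.438  0.069]
 [ 0.596 -0.416  0.074]
 [ 0.595 -0.4    0.073]
 [ 0.595 -0.425  0.068]
 [ 0.592 -0.408  0.075]
 [ 0.591 -0.393  0.069]
 [ 0.59  -0.414  0.079]
 [ 0.589 -0.4    0.074]
 [ 0.587 -0.385  0.069]
 [ 0.587 -0.407  0.074]
 [ 0.585 -0.387  0.069]
 [ 0.585 -0.41   0.072]
 [ 0.583 -0.385  0.07 ]
 [ 0.583 -0.407  0.074]
 [ 0.581 -0.387  0.07 ]
 [ 0.581 -0.409  0.074]
 [ 0.579 -0.391  0.069]
 [ 0.578 -0.377  0.069]
 [ 0.576 -0.373  0.067]
 [ 0.574 -0.375  0.066]
 [ 0.571 -0.38   0.071]]
```

View pics/c1.png

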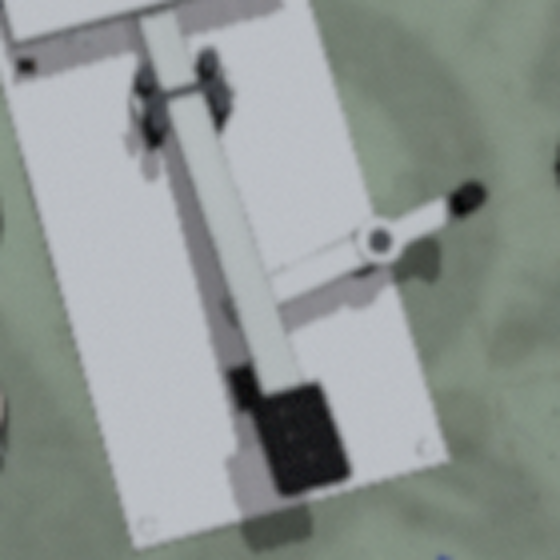

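The crop shows the peg at about (466,200), the pivot ring at (380,240) and the blade passing under the lever at about (275,290). The stop is near 0.19 rad, the press yaw is about 0.267, and the pivot is about (0.589,-0.410). I'll shut the fingers and go behind the peg. Pushing along tool x with a turn follows the arc.

Request:
{"name": "servo_tool", "arguments": {"targets": [[1,[0.03,0.002,0],[0,0,-0.01]],[1,[0.03,0.002,0],[0,0,-0.01]],[1,[0.035,0.002,0],[0,0,-0.01]],[1,[0.035,0.002,0],[0,0,-0.01]],[1,[0.035,0.002,0],[0,0,-0.01]],[1,[0.035,0.002,0],[0,0,-0.01]],[1,[0.035,0.002,0],[0,0,-0.01]],[1,[0.035,0.002,0],[0,0,0]],[1,[0.035,0.002,0],[0,0,0]],[1,[0.03,0.002,0],[0,0,0]]]}}

```text
time: 0.93
eef_pos: [0.5479, -0.459, 0.2307]
ee_rot: [0.975, 0.224, 0.0, -0.001]
ft_force: [0.5, 0.0, 0.0]
grip_width: 0.0
finger_force: 0.0
```

```bash
cat > g.py <<'E'
import sys
from h import *
from scipy.spatial.transform import Rotation as R
def go(x,y,z,yaw):
    o=r.get_obs();M=R.from_quat(o['ee_rot'])
    G=R.from_euler('z',yaw)*R.from_quat([1,0,0,0])
    print('t',o['time'],'tcp',o['eef_pos'].round(4),'yaw',round(float(np.arctan2(*M.as_matrix()[[1,0],0])),3),'w',o['grip_width'].round(3),'F',o['ft_force'].round(2))
    print('shift',M.inv().apply(np.array([x,y,z])-o['eef_pos']).round(4),'turn',(M.inv()*G).as_rotvec().round(3))
if __name__=='__main__': go(*map(float,sys.argv[1:]))
E
python3 g.py .5814 -.463 .080 .454
```

```text
Traceback (most recent call last):
  File "g.py", line 9, in <module>
    if __name__=='__main__': go(*map(float,sys.argv[1:]))
                             ~~^^^^^^^^^^^^^^^^^^^^^^^^^^
  File "g.py", line 7, in go
    print('t',o['time'],'tcp',o['eef_pos'].round(4),'yaw',round(float(np.arctan2(*M.as_matrix()[[1,0],0])),3),'w',o['grip_width'].round(3),'F',o['ft_force'].round(2))
                                                                                                                  ^^^^^^^^^^^^^^^^^^^^^
AttributeError: 'float' object has no attribute 'round'
```

Request:
{"name": "servo_tool", "arguments": {"targets": [[1,[0,0,0],[0,0,0]],[1,[0,0,0],[0,0,0]]]}}

```text
time: 1.1
eef_pos: [0.5477, -0.4587, 0.2301]
ee_rot: [0.974, 0.225, -0.0, -0.001]
ft_force: [-0.2, -0.7, -0.6]
grip_width: 0.0002
finger_force: 0.0
```

```bash
sed -i "s/o\['grip_width'\].round(3)/round(o['grip_width'],3)/" g.py; python3 g.py .5814 -.463 .080 .454
```

```text
t 1.1 tcp [ 0.5477 -0.4587  0.2301] yaw 0.455 w 0.0 F [-0.22 -0.67 -0.57]
shift [0.0283 0.0189 0.1501] turn [-0.002 -0.     0.001]
```

Request:
{"name": "servo_tool", "arguments": {"targets": [[1,[0.014,0.0095,0],[0,0,0]],[1,[0.014,0.0095,0],[0,0,0]],[1,[0,0,0.03],[0,0,0]],[1,[0,0,0.03],[0,0,0]],[1,[0,0,0.03],[0,0,0]],[1,[0,0,0.025],[0,0,0]],[1,[0,0,0.02],[0,0,0]],[1,[0,0,0.015],[0,0,0]],[1,[0,0,0],[0,0,0]]]}}

```text
time: 1.85
eef_pos: [0.5767, -0.4655, 0.0773]
ee_rot: [0.975, 0.223, -0.002, -0.002]
ft_force: [-0.5, 0.2, -1.0]
grip_width: -0.0
finger_force: 0.0
```

```bash
python3 - <<'E'
from h import *
from g import go
go(.5814,-.463,.080,.454)
for n in ['top']:
    c=r.capture(n); cv2.imwrite('pics/t1.png',cv2.resize(c['pixels'][110:290,230:430,::-1],None,fx=3,fy=3))
E
```

```text
t 1.85 tcp [ 0.5767 -0.4655  0.0773] yaw 0.45 w -0.0 F [-0.47  0.2  -1.02]
shift [ 0.0054 -0.0002 -0.0027] turn [-0.005  0.003 -0.004]
```

View pics/t1.png

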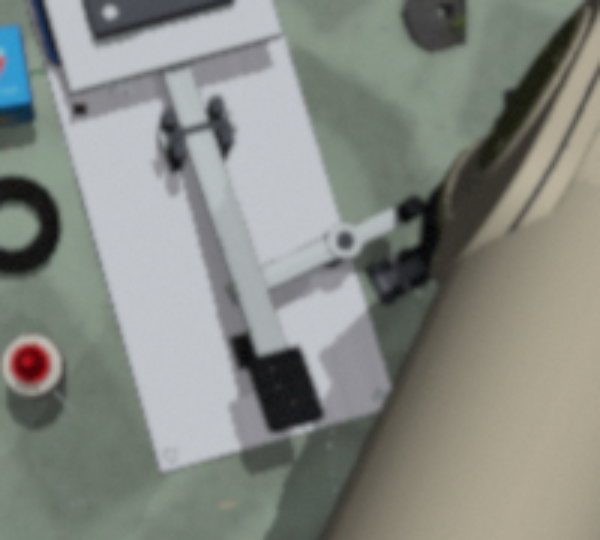

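The fingertips are at about (400,275), behind the peg at (410,208), with the path clear. Now push along the arc.

Request:
{"name": "servo_tool", "arguments": {"targets": [[1,[0.006,0,0],[0,0,0]],[1,[0.005,0,0],[0,0,0]],[1,[0.005,0,0],[0,0,0]],[1,[0.0046,0.0016,0],[0,0,-0.1]],[1,[0.0046,0.0016,0],[0,0,-0.1]],[1,[0.0046,0.0016,0],[0,0,-0.1]],[1,[0.0046,0.0016,0],[0,0,-0.1]],[1,[0.0046,0.0016,0],[0,0,-0.1]],[1,[0.0046,0.0016,0],[0,0,-0.1]]]}}

```text
time: 2.65
eef_pos: [0.6215, -0.4485, 0.0825]
ee_rot: [0.864, 0.504, 0.0, 0.001]
ft_force: [-1.3, -1.6, -0.0]
grip_width: 0.0003
finger_force: 0.5
```

```bash
cat > a.py <<'E'
from g import *
# goal: TCP for stop angle q with contact gap 18 mm
q=float(sys.argv[1]);f=-1.304+q;p=np.array([.589,-.410])
rr=np.array([np.cos(f),np.sin(f)]);t=np.array([-rr[1],rr[0]])
go(*(p+.045*rr-.018*t),.078,f+np.pi/2)
E
python3 a.py .79; python3 a.py 1.4
```

```text
t 2.65 tcp [ 0.6215 -0.4485  0.0825] yaw 1.056 w 0.0 F [-1.32 -1.65 -0.03]
shift [-0.0004 -0.0023  0.0045] turn [ 0.001  0.    -0.001]
t 2.65 tcp [ 0.6215 -0.4485  0.0825] yaw 1.056 w 0.0 F [-1.32 -1.65 -0.03]
shift [ 0.0286 -0.0001  0.0045] turn [ 0.001  0.001 -0.611]
```

Contact force matches the expected peg push. Continue to the end of travel.

Request:
{"name": "servo_tool", "arguments": {"targets": [[1,[0.0046,0.0012,0.003],[0,0,-0.1]],[1,[0.0046,0.0012,0],[0,0,-0.1]],[1,[0.0046,0.0012,0],[0,0,-0.1]],[1,[0.0046,0.0012,0],[0,0,-0.1]],[1,[0.0046,0.0012,0],[0,0,-0.1]],[1,[0.0046,0.0012,0],[0,0,-0.1]],[1,[0.002,0,0],[0,0,0]],[1,[0,0,0],[0,0,0]]]}}

```text
time: 3.32
eef_pos: [0.6357, -0.4254, 0.0798]
ee_rot: [0.679, 0.734, -0.001, 0.003]
ft_force: [5.4, -10.1, -4.7]
grip_width: 0.0003
finger_force: 5.2
```

```bash
python3 a.py 1.4; python3 - <<'E'
from h import *
c=r.capture('top'); cv2.imwrite('pics/t2.png',cv2.resize(c['pixels'][110:290,230:430,::-1],None,fx=3,fy=3))
E
```

```text
t 3.3167 tcp [ 0.6357 -0.4254  0.0798] yaw 1.65 w 0.0 F [  5.39 -10.08  -4.75]
shift [ 0.0018 -0.      0.0018] turn [ 0.003  0.006 -0.017]
```

View pics/t2.png

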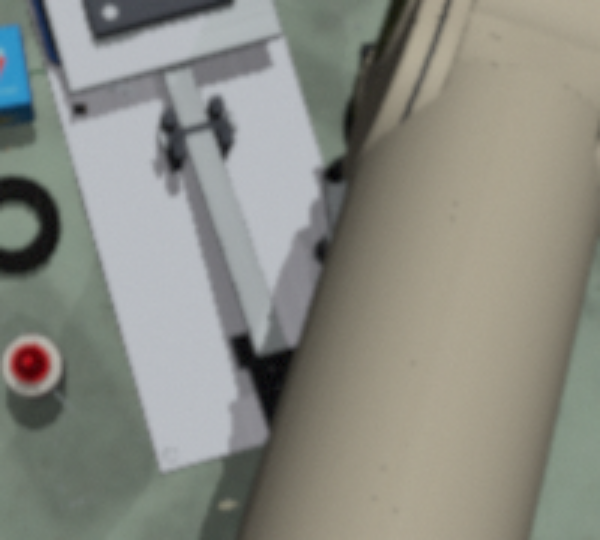

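The push met 10 N at the end of travel, and the peg is now at the press's flap side (fingers at about (335,210)). I'll back off, rise and go to the pad.

Request:
{"name": "servo_tool", "arguments": {"targets": [[1,[-0.008,0,0],[0,0,0]],[1,[-0.01,0,0],[0,0,0]],[1,[-0.005,0,-0.02],[0,0,0]],[1,[0,0,-0.03],[0,0,0]],[1,[0,0,-0.03],[0,0,0]],[1,[0,0,-0.03],[0,0,0]],[1,[0,0,0],[0,0,0]],[1,[0,0,0],[0,0,0]]]}}

```text
time: 4.03
eef_pos: [0.6376, -0.4459, 0.1915]
ee_rot: [0.678, 0.735, 0.001, 0.002]
ft_force: [-0.5, -1.0, -0.2]
grip_width: 0.0003
finger_force: 0.0
```

```bash
python3 g.py .492 -.364 .15 1.84
```

```text
t 4.0333 tcp [ 0.6376 -0.4459  0.1915] yaw 1.651 w 0.0 F [-0.48 -1.04 -0.16]
shift [ 0.0933 -0.1387  0.0407] turn [ 0.004  0.003 -0.189]
```

Request:
{"name": "servo_tool", "arguments": {"targets": [[1,[0.0117,-0.0173,0],[0,0,0]],[1,[0.0117,-0.0173,0],[0,0,0]],[1,[0.0117,-0.0173,0],[0,0,0]],[1,[0.0117,-0.0173,0],[0,0,0]],[1,[0.0117,-0.0173,0],[0,0,0]],[1,[0.0117,-0.0173,0],[0,0,0]],[1,[0.0117,-0.0173,0],[0,0,0]],[1,[0.0117,-0.0173,0],[0,0,-0.09]],[1,[0,0,0],[0,0,-0.1]],[1,[0,0,0],[0,0,0]]]}}

```text
time: 4.87
eef_pos: [0.4899, -0.3628, 0.1879]
ee_rot: [0.604, 0.797, -0.0, -0.001]
ft_force: [0.0, 0.2, 0.7]
grip_width: -0.0003
finger_force: 0.0
```

```bash
python3 - <<'E'
from h import *
from g import go
go(.492,-.364,.15,1.84)
a=r.capture('top')['pixels'][110:290,230:430,::-1];b=r.capture('scene')['pixels'][120:260,180:380,::-1]
cv2.imwrite('pics/t3.png',cv2.resize(np.hstack([a[:140],b]),None,fx=2,fy=3))
E
```

```text
t 4.8667 tcp [ 0.4899 -0.3628  0.1879] yaw 1.845 w -0.0 F [0.04 0.18 0.67]
shift [-0.0018  0.0017  0.0379] turn [-0.001 -0.001  0.005]
```

View pics/t3.png

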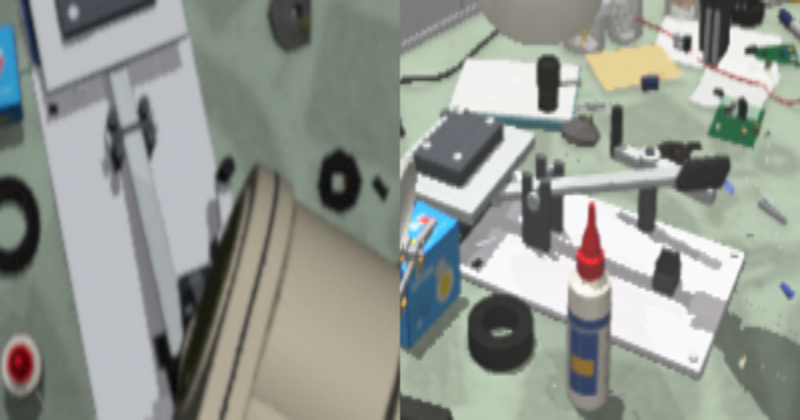

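The top view shows the peg at (225,165), on the flap side of its pivot, and the scene view shows the blade alongside the lever, clear of it. The gripper hangs over the pad. Now I'll press down slowly, following the pad's 10 mm shift.

Request:
{"name": "servo_tool", "arguments": {"targets": [[1,[0,0.003,0.025],[0,0,0]],[1,[0,0,0.025],[0,0,0]],[1,[0,0,0.015],[0,0,0]],[1,[0,0,0.01],[0,0,0]],[1,[0,0,0.006],[0,0,0]],[1,[0,-0.001,0.006],[0,0,0]],[1,[0,-0.001,0.006],[0,0,0]],[1,[0,-0.001,0.006],[0,0,0]]]}}

```text
time: 5.63
eef_pos: [0.4913, -0.3633, 0.0897]
ee_rot: [0.606, 0.796, -0.0, 0.001]
ft_force: [-1.1, 0.3, 2.2]
grip_width: 0.0001
finger_force: 1.3
```

```bash
python3 g.py .485 -.365 .037 1.84
```

```text
t 5.6333 tcp [ 0.4913 -0.3633  0.0897] yaw 1.84 w 0.0 F [-1.09  0.35  2.23]
shift [ 0.0001 -0.0066  0.0527] turn [0.001 0.001 0.   ]
```

Request:
{"name": "servo_tool", "arguments": {"targets": [[1,[0,-0.001,0.006],[0,0,0]],[1,[0,-0.001,0.006],[0,0,0]],[1,[0,-0.001,0.006],[0,0,0]],[1,[0,-0.001,0.006],[0,0,0]],[1,[0,-0.001,0.006],[0,0,0]],[1,[0,-0.0005,0.006],[0,0,0]],[1,[0,0,0.005],[0,0,0]],[1,[0,0,0.005],[0,0,0]],[1,[0,0,0.003],[0,0,0]],[1,[0,0,0],[0,0,0]]]}}

```text
time: 6.47
eef_pos: [0.4854, -0.3641, 0.0396]
ee_rot: [0.605, 0.796, 0.0, -0.0]
ft_force: [1.7, 0.4, 2.4]
grip_width: -0.0002
finger_force: 1.3
```

```bash
python3 g.py .485 -.365 .037 1.84
```

```text
t 6.4667 tcp [ 0.4854 -0.3641  0.0396] yaw 1.841 w -0.0 F [1.73 0.4  2.43]
shift [-0.0008 -0.0006  0.0026] turn [-0.    -0.001  0.001]
```

Nearly there; press until the force rises on the rubber stop.

Request:
{"name": "servo_tool", "arguments": {"targets": [[1,[0,0,0.002],[0,0,0]],[1,[0,0,0.002],[0,0,0]],[1,[0,0,0.001],[0,0,0]],[1,[0,0,0],[0,0,0]],[1,[0,0,0],[0,0,0]]]}}

```text
time: 6.88
eef_pos: [0.486, -0.3644, 0.0382]
ee_rot: [0.605, 0.796, -0.0, 0.0]
ft_force: [-7.7, 7.2, 28.7]
grip_width: -0.0001
finger_force: 14.9
```

```bash
python3 g.py .485 -.365 .037 1.84
```

```text
t 6.8833 tcp [ 0.486  -0.3644  0.0382] yaw 1.841 w -0.0 F [-7.65  7.21 28.69]
shift [-0.0003 -0.0012  0.0012] turn [-0.     0.001  0.001]
```

On the stop at about 29 N. I'll ease slightly and verify.

Request:
{"name": "servo_tool", "arguments": {"targets": [[1,[0,0,-0.001],[0,0,0]],[1,[0,0,0],[0,0,0]],[1,[0,0,0],[0,0,0]],[1,[0,0,0],[0,0,0]]]}}

```text
time: 7.22
eef_pos: [0.4859, -0.3644, 0.0384]
ee_rot: [0.605, 0.796, -0.0, 0.0]
ft_force: [-5.3, 4.7, 21.2]
grip_width: -0.0001
finger_force: 10.8
```

```bash
python3 - <<'E'
from h import *
from g import go
go(.485,-.365,.037,1.84)
c=r.capture('top');a=c['pixels'];P=pts(c)
# flap plate tilt: light pixels around block
for (u,v) in [(252,90),(310,90),(260,120),(265,130),(312,112),(305,75)]: print(u,v,P[v,u].round(4),np.load('top0.npz')['P'][v,u].round(4))
b=r.capture('scene')['pixels'][120:260,180:380,::-1]
cv2.imwrite('pics/t4.png',cv2.resize(np.hstack([a[60:200,230:430,::-1],b]),None,fx=2,fy=3))
E
```

```text
t 7.2167 tcp [ 0.4859 -0.3644  0.0384] yaw 1.841 w -0.0 F [-5.26  4.68 21.17]
shift [-0.0003 -0.001   0.0014] turn [-0.     0.001  0.001]
252 90 [ 0.7943 -0.2313  0.0752] [ 0.8022 -0.2309  0.0531]
310 90 [ 0.7967 -0.3486  0.0648] [ 0.8005 -0.3498  0.054 ]
260 120 [ 0.7318 -0.2467  0.0776] [ 0.7387 -0.2467  0.0537]
265 130 [ 0.711  -0.2564  0.0792] [ 0.718  -0.2567  0.0527]
312 112 [ 0.7476 -0.3504  0.0756] [ 0.7537 -0.3527  0.0556]
305 75 [ 0.8317 -0.34    0.0559] [ 0.8323 -0.3401  0.0545]
```

View pics/t4.png

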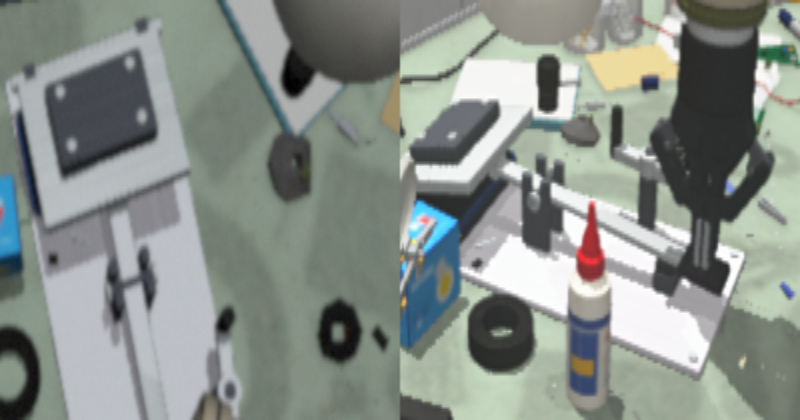

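The flap stands open: its front edge is up about 26 mm, or about 0.22 rad. The lever is on its down-stop at about (670,275), held by the fingers, with its pin in the saddle at (132,285). The stop is out, with its peg at (225,318) and pivot at (230,390).

```bash
python3 -c "
from rig import r
print(r.sign_off())"
```

```text
the job is handed in; nothing more can be done
None
```

I pushed the swing stop to its end of travel, and the fingers are holding the lever on its down-stop with about 21 N. The flap stands open about 0.22 rad; the job was handed in at about 7.3 s, and no verdict was returned.

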